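# Refit the lock knob on the key organiser

### The job

The lock knob has come off the mint green key organiser. Pick it up, stand it on the keyed spindle on top of the organiser with its nose towards the drawer side, and press gently while slowly turning it until it drops fully home, flat on the organiser; then let go. Do not force it, neither down nor sideways, and leave the bird, hair clip, key cover and bike key where they are.

Things in the scene. Friction and masses are not known exactly. Their poses are not given: they have to be found in the camera images.
- knob: Loose aluminium lock knob, 90 g +-30%, upright on the table. Oblong block 26 mm wide (y), 34 mm tall, with upright parallel long sides (pinch these), from 20 mm behind (+x) to 24 mm ahead (-x) of the origin, plus a pointed nose to 33 mm ahead. Origin: centre of the bore mouth in its underside; z up. The nose points along -x, at the start roughly towards the robot.
- organiser: Mint green metal key organiser, fixed: case 160 mm deep (x), 260 mm wide (y), 55 mm high, origin at the centre of its underside. The locked slim drawer is in its front face (-x, roughly towards the robot). Along its back edge (x = +74 mm) stands a slim rail, top 117 mm above the table, with five steel pegs pointing forward, ending 47 mm behind the origin (x = +47 mm).
- spindle_foot (a point): Point on the organiser's flat top, 55 mm above the table, on the axis of the upright keyed steel spindle (axes as the organiser's; they do not show the spindle's angle). Fully home, the knob's underside lies on the top at this point, its keyway over the key (within about 4 degrees). Until then the knob's underside rests on the key, 12 mm higher.
- bird: White ceramic bird ornament, about 60 mm long and 58 mm tall, standing loose on the left part of the organiser's top, 90 mm or more from the spindle. Origin under its belly. Leave it alone.
- hair_clip: Black plastic hair clip, 75 by 30 by 16 mm, lying loose on the table beyond the knob. Leave it alone.
- key_cover: Hard silicone key cover, 58 by 34 by 12 mm, lying loose on the table. Leave it alone.
- bike_key: Bike key, 55 mm long with a black plastic head 28 by 24 by 8 mm, lying loose on the table in front of the organiser. Leave it alone.
- knob_bore (a point): Roof of the knob's bore, on its axis, 24 mm above its underside (axes as the knob's). The bore opens downwards: square, 13.6 mm wide, with a straight keyway 6.8 mm wide running from it towards the nose, out to 12.2 mm from the axis, as deep as the bore.
- spindle_top (a point): Top of the spindle, 20 mm above spindle_foot. Round post, 12 mm in diameter, with one key (rib 5 mm wide) on its side out to 11 mm from the axis, 12 mm tall, so the top 8 mm are plain and round. Locked: it does not turn, and over 40 N on it (down, sideways or by twist) counts as forcing. Its key points within 35 degrees either side of the organiser's -x (front); the exact angle must be felt, or seen roughly from above.
Mind the look-alikes: they are no part of the job. What is meant by the knob is not yellow, and is the smaller of those in its own colour.

How it is judged:
By the outcome, as a careful person would: the job done as asked, in the order asked, and still so for the second after the job is handed in, with the robot touching nothing.
It also fails if it takes over 58 s, if anything falls off the work surface, if the arm or the gripper's body presses on something with over 40 N, if the wrist force passes 120 N, or if a joint passes its speed limit or range.

### The arm

A 7-joint arm with a two-finger parallel gripper is mounted at the origin on the work surface. World frame = base frame: x ahead of the robot, y to its left, z up, the work surface at z = 0. Lengths are in m, angles in rad, forces in N, time in s.
With the tool pointing down it reaches from about 0.425 to 1.025 m from the base axis. Payload 9.4 kg.
Tool frame: the origin (TCP) lies midway between the tips of the shut fingers; the grasp point (between the pads) lies 19 mm behind it; z points along the fingers, y is the line along which they close (so a half turn about z gives the same grasp; the last joint's range is limited). The gripper opens to 93 mm and grips with 3 to 60 N. Pads are 15 mm wide; open, the fingers measure 128 mm over their backs; the gripper's body (75 mm by 188 mm) begins 65 mm behind the grasp point.
Start: joints at [-0.077, 0.599, -0.003, 1.599, 0.002, 0.943, -0.08], TCP at [0.725, -0, 0.183] pointing down, gripper open.
Joint ranges: [-2.57, 2.57], [-0.35, 1.97], [-1.29, 1.29], [0.11, 2.56], [-1.05, 4.19], [0.11, 1.86], [-2.63, 2.63]. Speed limits (rad/s): [2.22, 2.22, 3.01, 3.01, 3.14, 3.14, 3.14].

### API

Orientations are given as a rotation vector (axis times angle).
In Python, from station import get_obs, camera, camera_params, hand_in gives the robot as it stands.
- The arm moves only by the tool drive_tool, never from a script. Its argument "motion" is a list of rows, each a list of 3 entries, a list of its own where there are three numbers: the shift along the world's x, y, z in m, then the turn about the world's z in degrees, then the opening, from -1 (shut) to 1 (fully open), so that 0 is half open. In form: [[[tx, ty, tz], yaw, grip], ...]. A call has 1 to 12 rows; each row shifts and turns the commanded pose from where the row before left it; what a row does not reach is not made up. A row lasts 1/10 s, in which the tool goes at most 50 mm and 8.59 degrees, less where a joint would pass 70% of its speed; a pose out of reach is approached as far as the arm can. A call with a gripper value outside its range is refused whole. The fingers move at their own pace and stop on an object; "grip_force" is the grip in N (left out, the last holds). Time passes only in rows, so rows that do not move let the fingers close. It gives the time, the measured TCP pose, the force, the opening and the grip force at its end, in the units of the state.
- get_obs(): the state, without advancing time (a new reading comes with each control period).
- camera(name): name is "scene" or "side" or "wrist"; returns (picture, depth): 384x512x3 uint8, red, green, blue; 384x512 float32, m along the optical axis (not along the pixel's ray), 0 where there is no reading.
- camera_params(name): a dict with "vfov" (degrees; the focal length in pixels is half the picture's height over the tangent of half this angle, whatever the lens; pixels are square), "cx", "cy" (the principal point, pixels), "k1" (the pictures are not rectified: a ray, as slopes to the right and down, at radius r is drawn at 1 + k1 r^2 times it, then the intrinsics apply), "R" (3x3) and "t" (3): a world point X has camera coordinates R X + t. Camera axes: x right, y down, z forward; pixel columns grow to the right and rows downward; lengths in m; the calibration is good to about 2 mm. A picture is of the moment at which its call begins: read the wrist's pose just before it. camera_params takes no time and is no camera call; for the wrist camera it gives the pose at the moment of the call.
- hand_in(): hands the job in; it is judged then, once.
The state is a dict: "t": time; "joint_positions": joint angles; "joint_velocities": joint speeds; "effort": joint torques, N m; "tcp_pos": TCP position; "ee_rot": TCP orientation; "contact_force": force on the tool from outside, world axes, zero at the start; "torque": the same for the moment, N m; "gripper_width": opening from 0.0 (shut) to 1.0 (fully open); "finger_force": force on a finger pad.
Only numpy, scipy, OpenCV 4.12 (cv2) and the standard library are available. Lean on these libraries where they do the work, as an engineer would, in place of code of your own. Each camera call takes 0.05 s, during which the arm holds its last target. There are 200 camera calls.

## Working session

There is one attempt and no reset: what is moved stays moved. The work goes in short steps, Python scripts to look and compute and a tool call to move; the robot and the scene stay as the last step left them, time stands still between calls to the robot, and variables do not carry over. Pictures are saved under pics/ and viewed, at most 10 in all, crops included, and the job is handed in when it is done.

Besides the shell and the picture viewer there is one more tool, called after "Request:" as a command line: name --argument value ..., lists and objects as JSON in quotes. drive_tool: Moves the arm, as the interface text tells. Its arguments: {"type":"object","properties":{"motion":{"type":"array","items":{"type":"array"}},"grip_force":{"type":"number"}},"required":["motion"]}

```bash
mkdir -p pics; cat > h.py <<'E'
import numpy as np,cv2
from station import get_obs,camera,camera_params,hand_in
def rays(p,uv):
    f=192/np.tan(np.radians(p['vfov'])/2); K=np.array([[f,0,p['cx']],[0,f,p['cy']],[0,0,1]])
    return f,K
def pts(p,depth):
    # world point per pixel
    f,K=rays(p,None); h,w=depth.shape
    v,u=np.mgrid[:h,:w].astype(float)
    xd=(u-p['cx'])/f; yd=(v-p['cy'])/f
    x,y=xd.copy(),yd.copy()
    for _ in range(15):
        s=1+p['k1']*(x*x+y*y); x,y=xd/s,yd/s
    C=np.stack([x*depth,y*depth,depth],-1)
    W=(C-np.array(p['t']))@np.array(p['R'])
    W[depth<=0]=np.nan
    return W
def grab(name,tag):
    p=camera_params(name); im,d=camera(name)
    np.savez('pics/%s.npz'%tag,im=im,W=pts(p,d))
    cv2.imwrite('pics/%s.png'%tag,im[:,:,::-1]); return im,pts(p,d),p
E
python3 - <<'E'
from h import *
a,_,_=grab('scene','s0'); b,_,_=grab('side','d0'); c,_,_=grab('wrist','w0')
o=np.zeros((600,800,3),np.uint8)
o[:300,:400]=cv2.resize(a,(400,300));o[:300,400:]=cv2.resize(b,(400,300));o[300:,:400]=cv2.resize(c,(400,300))
cv2.imwrite('pics/all0.png',o[:,:,::-1]); print({k:v for k,v in get_obs().items()})
E
```

```text
{'t': 0.15, 'joint_positions': array([-0.07671598,  0.59994633, -0.00253706,  1.59990762,  0.00180967,
        0.94287906, -0.07982244]), 'joint_velocities': array([-0.00216498, -0.00160383,  0.00075458, -0.00261449, -0.00044165,
       -0.00096259,  0.0014116 ]), 'effort': array([ 4.23705205e-03, -7.65584278e+01,  1.49971146e+00, -2.52563953e+01,
       -5.22377843e-02,  1.48844108e-02,  9.41959070e-05]), 'tcp_pos': array([ 7.24619861e-01, -6.00051726e-06,  1.82268615e-01]), 'ee_rot': array([-2.22087793e+00, -2.22099408e+00,  1.39202541e-03]), 'contact_force': array([0.72064184, 0.26857507, 0.10474434]), 'torque': array([-0.04542522,  0.03892549,  0.01907294]), 'finger_force': 0.0, 'gripper_width': 0.9986024182176095}
```

View pics/all0.png

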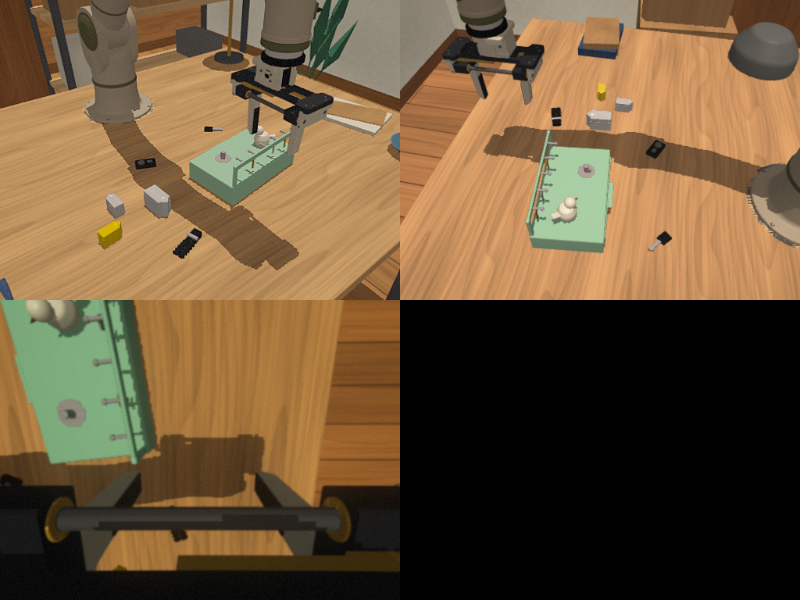

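The scene view (half-size montage) shows a small grey block at (115,205), a big grey block at (157,200) and a yellow one at (110,234). The knob is the smaller of the two grey ones, so (115,205), which is about (147,262) at full scale. I'll confirm this with a crop and sizes.

```bash
python3 - <<'E'
from h import *
s=np.load('pics/s0.npz');d=np.load('pics/d0.npz')
for n,q in(('scene',s),('side',d)):
    W=q['W'];im=q['im'];z=W[...,2]
    hsv=cv2.cvtColor(im,cv2.COLOR_RGB2HSV)
    m=((z>.008)&(z<.12)&(W[...,0]>.3)&(W[...,0]<1.1)&(abs(W[...,1])<.6)).astype(np.uint8)
    k,l,st,c=cv2.connectedComponentsWithStats(m)
    for i in range(1,k):
        if st[i,4]<40: continue
        P=W[l==i]; top=P[P[:,2]>P[:,2].max()-.006]
        r=cv2.minAreaRect((top[:,:2]*1000).astype(np.float32))
        print(n,st[i],c[i].round(),'rgb',np.median(im[l==i],0),'zmax',P[:,2].max().round(4),'top rect mm',[np.round(x,1) for x in r])
a=cv2.resize(s['im'][215:330,90:270],None,fx=2.2,fy=2.2,interpolation=cv2.INTER_CUBIC)
b=cv2.resize(d['im'][90:180,180:320],(396,253),interpolation=cv2.INTER_CUBIC)
c=cv2.resize(d['im'][170:330,150:290],(396,452),interpolation=cv2.INTER_CUBIC)
o=np.zeros((600,800,3),np.uint8);o[:253,:396]=a;o[:253,400:796]=b;o[:0]=0
w=np.load('pics/w0.npz')['im'][:220,:220]; o[260:600,:340]=cv2.resize(w,(340,340));o[260:600,400:698]=cv2.resize(c,(298,340))
cv2.imwrite('pics/c0.png',o[:,:,::-1])
E
```

```text
scene [ 417  134   73   37 1123] [450. 153.] rgb [177. 138. 109.] zmax 0.0183 top rect mm [array([581.6, 555.3]), array([190.3,  89.3]), np.float64(0.0)]
scene [ 242  161  135  100 7617] [308. 208.] rgb [156. 164. 144.] zmax 0.1193 top rect mm [array([626.1,  89.1]), array([ 87.8, 210.1]), np.float64(27.0)]
scene [500 170  12  25 188] [507. 180.] rgb [ 78. 110. 126.] zmax 0.0327 top rect mm [array([750.8, 519.9]), array([23.2, 96.5]), np.float64(28.5)]
scene [173 202  27  14 263] [186. 208.] rgb [27. 25. 23.] zmax 0.0173 top rect mm [array([ 372. , -107.2]), array([55.5, 33.3]), np.float64(65.2)]
scene [184 236  35  39 929] [201. 256.] rgb [123. 115. 109.] zmax 0.0504 top rect mm [array([ 545.5, -171.3]), array([73.2, 36.9]), np.float64(5.1)]
scene [135 248  25  27 449] [147. 261.] rgb [168. 156. 141.] zmax 0.0378 top rect mm [array([ 483.6, -257.2]), array([52.5, 25.9]), np.float64(0.4)]
scene [124 283  32  32 667] [140. 298.] rgb [163. 130.   0.] zmax 0.0371 top rect mm [array([ 562.7, -304.7]), array([28. , 54.7]), np.float64(7.1)]
scene [238 292  20  16 178] [248. 299.] rgb [89. 
[... 602 characters left out ...]
5 131.  116.5] zmax 0.0355 top rect mm [array([ 480.1, -255.2]), array([52. , 28.1]), np.float64(3.4)]
side [239 141  33  24 673] [255. 152.] rgb [142. 130. 121.] zmax 0.049 top rect mm [array([ 542.8, -167.7]), array([70.6, 38.2]), np.float64(6.9)]
side [194 149  13  11  94] [200. 154.] rgb [28.  27.5 27. ] zmax 0.015 top rect mm [array([ 669.4, -151.7]), array([27.5, 27.2]), np.float64(9.6)]
side [  160   167   114   156 12548] [219. 254.] rgb [169. 205. 164.] zmax 0.1189 top rect mm [array([615.5, 107.4]), array([ 28.5, 253.1]), np.float64(6.6)]
side [316 179  24  22 288] [328. 190.] rgb [23. 22. 21.] zmax 0.0154 top rect mm [array([ 368.4, -103.7]), array([56.6, 32. ]), np.float64(67.2)]
```

View pics/c0.png

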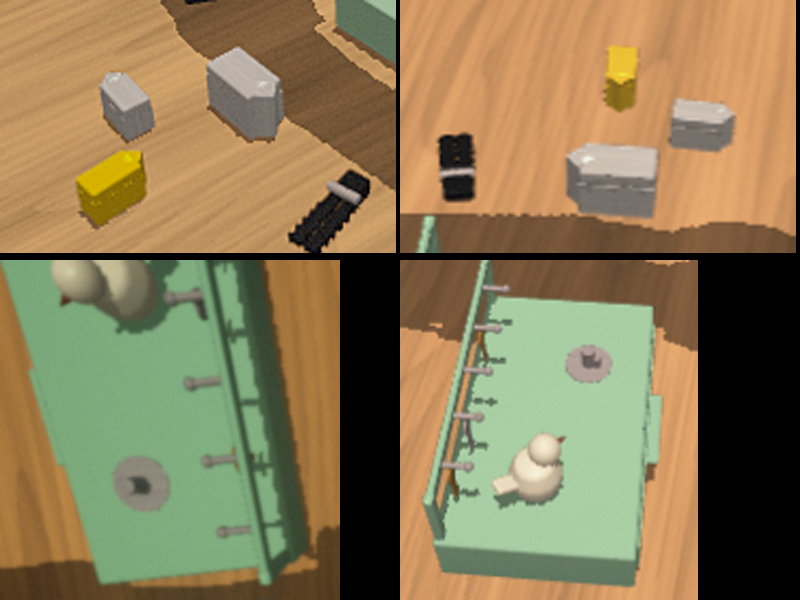

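Confirmed: the knob is the small grey block at (147,261) in the scene view, with its nose towards the robot. It measures 53x26 mm and is 35 mm tall. The bigger grey block at (201,256) and the yellow one at (140,298) are the look-alikes. I'll move above the knob while turning.

Request:
drive_tool --motion '[[[-0.0197, -0.0213, 0], -7.5, 1], [[-0.0197, -0.0213, 0], -7.5, 1], [[-0.0197, -0.0213, 0], -7.5, 1], [[-0.0197, -0.0213, 0], -7.5, 1], [[-0.0197, -0.0213, 0], -7.5, 1], [[-0.0197, -0.0213, 0], -7.5, 1], [[-0.0197, -0.0213, 0], -7.5, 1], [[-0.0197, -0.0213, 0], -7.5, 1], [[-0.0197, -0.0213, 0], -7.5, 1], [[-0.0197, -0.0213, 0], -7.5, 1], [[-0.0197, -0.0213, 0], -7.5, 1], [[-0.0197, -0.0213, 0], -7.5, 1]]'

```text
t: 1.35
tcp_pos: [0.4877, -0.2563, 0.1829]
ee_rot: [-3.141, 0.008, 0.0]
contact_force: [1.2, -0.8, -0.1]
gripper_width: 1.001
finger_force: 0.0
```

```bash
cat >> h.py <<'E'
def toolyaw():
    from scipy.spatial.transform import Rotation as R
    o=get_obs(); y=R.from_rotvec(o['ee_rot']).as_matrix()[:,1]
    return o,np.degrees(np.arctan2(y[1],y[0]))
E
python3 - <<'E'
from h import *
o,y=toolyaw(); print(o['t'],o['tcp_pos'],y,o['joint_positions'][[0,6]])
im,W,p=grab('wrist','w1')
z=W[...,2]
m=((z>.012)&(z<.06)&(abs(W[...,0]-.483)<.06)&(abs(W[...,1]+.256)<.04)).astype(np.uint8)
P=W[m>0];top=P[P[:,2]>.028]
print(len(P),P[:,2].max(),cv2.minAreaRect((top[:,:2]*1000).astype(np.float32)))
# organiser green in scene + spindle
for n in('s0','d0','w0'):
    q=np.load(f'pics/{n}.npz');W=q['W'];im=q['im'];z=W[...,2]
    hsv=cv2.cvtColor(im,cv2.COLOR_RGB2HSV)
    g=(hsv[...,0]>45)&(hsv[...,0]<85)&(hsv[...,1]>40)&(z>.045)&(z<.062)&(W[...,0]>.4)
    P=W[g]; print(n,'org',cv2.minAreaRect((P[:,:2]*1000).astype(np.float32)),np.median(P[:,2]))
    grey=(hsv[...,1]<45)&(z>.05)&(z<.09)&(abs(W[...,0]-.58)<.12)&(W[...,1]<.08)&(W[...,1]>-.06)
    a=grey&(z<.060); b=grey&(z>.066)
    for k in(a,b):
        Q=W[k]; print('  grey',len(Q),Q.mean(0).round(4) if len(Q) else '',Q.min(0).round(4),Q.max(0).round(4))
E
```

```text
1.35 [ 0.48771243 -0.25625197  0.18288928] -90.29582877993762 [ 0.06000441 -0.91154977]
753 0.03465863564688207 ((482.150634765625, -258.21343994140625), (52.32368469238281, 25.729814529418945), 0.10128708183765411)
s0 org ((550.3414306640625, 95.73017883300781), (172.22808837890625, 262.38336181640625), 6.227585792541504) 0.05512650657706215
  grey 1211 [0.5585 0.0186 0.0553] [ 0.4791 -0.0369  0.0503] [0.645  0.0799 0.0592]
  grey 38 [0.5482 0.0329 0.0731] [ 0.527  -0.0188  0.0671] [0.6456 0.0467 0.09  ]
d0 org ((546.5863037109375, 99.552001953125), (170.06251525878906, 260.5809020996094), 6.5906758308410645) 0.053717102484854604
  grey 276 [0.5382 0.0445 0.0545] [0.5134 0.0114 0.0507] [0.6399 0.0741 0.0594]
  grey 42 [0.5407 0.0403 0.0728] [ 0.5262 -0.009   0.0661] [0.6421 0.0493 0.0836]
w0 org ((556.0543212890625, 81.70655822753906), (160.40126037597656, 227.34986877441406), 6.399633884429932) 0.05346924809120207
  grey 805 [0.5377 0.0405 0.0543] [0.5151 0.0195 0.0516] [0.5566 0.0598 0.0599]
  grey 133 [0.5369 0.04   0.0724] [0.5247 0.0343 0.066 ] [0.5426 0.0453 0.0756]
```

View pics/w1.png

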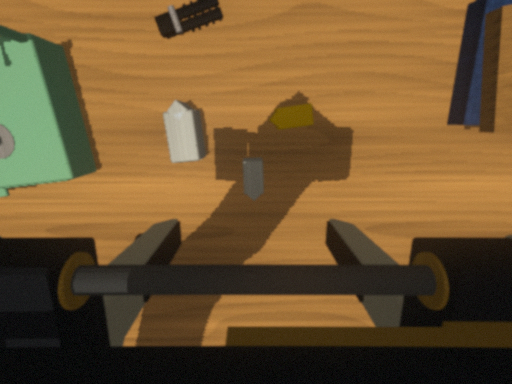

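The wrist view shows the knob at (253,177), square to the gripper, with its nose down the image towards the robot. I'll descend and grip.

Request:
drive_tool --motion '[[[0.001, -0.001, -0.03], 0, 1], [[0, 0, -0.04], 0, 1], [[0, 0, -0.04], 0, 0.5], [[0, 0, -0.035], 0, 0.2], [[0, 0, -0.02], 0, 0], [[0, 0, -0.012], 0, 0], [[0, 0, 0], 0, -1], [[0, 0, 0], 0, -1], [[0, 0, 0], 0, -1], [[0, 0, 0], 0, -1], [[0, 0, 0], 0, -1]]' --grip_force 25

```text
t: 2.5
tcp_pos: [0.4901, -0.2567, 0.0067]
ee_rot: [3.141, 0.001, 0.002]
contact_force: [0.2, 0.7, 1.0]
gripper_width: 0.275
finger_force: 0.0
```

```bash
python3 - <<'E'
from h import *
# refine spindle: disc centre (grey ring) and key angle
for n in('d0','w0','w1'):
    q=np.load(f'pics/{n}.npz');W=q['W'];im=q['im'];z=W[...,2]
    hsv=cv2.cvtColor(im,cv2.COLOR_RGB2HSV)
    near=(np.hypot(W[...,0]-.538,W[...,1]-.0405)<.035)&(z>.045)
    grey=near&(hsv[...,1]<50)
    Q=W[grey&(z<.0585)]
    if len(Q)<30: continue
    print(n,'disc',cv2.minAreaRect((Q[:,:2]*1000).astype(np.float32)),cv2.minEnclosingCircle((Q[:,:2]*1000).astype(np.float32)))
    for lo,hi in((.060,.0695),(.0715,.08)):
        R=W[near&(z>lo)&(z<hi)]
        if len(R): print('  ',lo,len(R),R.mean(0).round(4),cv2.minAreaRect((R[:,:2]*1000).astype(np.float32)))
q=np.load('pics/w0.npz');W=q['W']
i=np.unravel_index(np.nanargmin(np.hypot(W[...,0]-.538,W[...,1]-.0405)),W.shape[:2]);print(i)
c=cv2.resize(q['im'][i[0]-30:i[0]+30,i[1]-30:i[1]+30],(590,590),interpolation=cv2.INTER_CUBIC)
cv2.imwrite('pics/sp.png',c[:,:,::-1])
E
```

```text
d0 disc ((534.4378662109375, 41.159873962402344), (44.43978500366211, 44.69440460205078), 66.92273712158203) ((534.510498046875, 40.632850646972656), 23.732282638549805)
   0.06 27 [0.5298 0.0459 0.0642] ((529.508056640625, 45.41332244873047), (15.154980659484863, 6.534387111663818), 30.934669494628906)
   0.0715 26 [0.5334 0.0435 0.0736] ((533.4783935546875, 42.786102294921875), (9.96242904663086, 10.19449234008789), 23.833349227905273)
w0 disc ((536.1416625976562, 39.77242660522461), (40.64514923095703, 41.50794219970703), 85.0097427368164) ((535.9097900390625, 39.4278564453125), 21.181875228881836)
   0.06 54 [0.5387 0.0404 0.0649] ((533.6923217773438, 41.590431213378906), (10.206147193908691, 18.15138053894043), 70.8737564086914)
   0.0715 103 [0.5364 0.0399 0.0735] ((536.1538696289062, 40.04326629638672), (10.753329277038574, 13.074226379394531), 74.2752685546875)
w1 disc ((532.10009765625, 27.597972869873047), (16.84246063232422, 39.803611755371094), 74.925048828125) ((533.7841186523438, 33.850154876708984), 19.940221786499023)
(np.int64(145), np.int64(83))
```

View pics/sp.png

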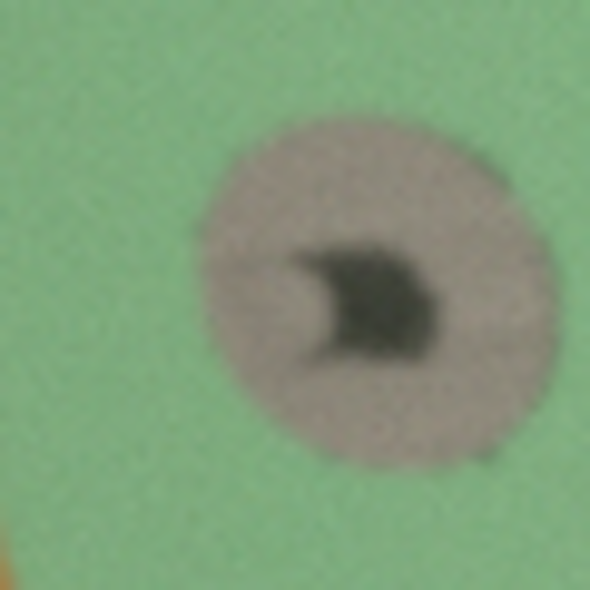

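The spindle crop sits in shadow: disc centre is near (380,290), and the key isn't readable from this angle. I'll let the grip build up, lift, and carry the knob to just in front of the spindle for a closer look.

Request:
drive_tool --motion '[[[0, 0, 0], 0, -1], [[0, 0, 0], 0, -1], [[0, 0, 0], 0, -1], [[0, 0, 0.015], 0, -1], [[0, 0, 0.04], 0, -1], [[0, 0, 0.04], 0, -1], [[0, 0, 0.04], 0, -1], [[0, 0, 0.03], 0, -1]]'

```text
t: 3.3
tcp_pos: [0.4897, -0.2569, 0.1732]
ee_rot: [3.141, -0.0, 0.002]
contact_force: [0.1, 0.2, -0.5]
gripper_width: 0.004
finger_force: 0.0
```

Request:
drive_tool --motion '[[[-0.004, 0.03, 0], 0, -1], [[-0.005, 0.035, 0], 0, -1], [[-0.005, 0.035, 0], 0, -1], [[-0.005, 0.035, 0], 0, -1], [[-0.005, 0.035, 0], 0, -1], [[-0.005, 0.035, 0], 0, -1], [[-0.005, 0.035, 0], 0, -1], [[-0.004, 0.035, 0], 0, -1], [[-0.002, 0.022, 0], 0, -1], [[0, 0, 0], 0, -1], [[0, 0, 0], 0, -1]]'

```text
t: 4.4
tcp_pos: [0.4495, 0.0404, 0.1709]
ee_rot: [3.141, 0.002, -0.0]
contact_force: [0.2, 0.3, 0.7]
gripper_width: 0.001
finger_force: 0.0
```

```bash
python3 - <<'E'
from h import *
o,y=toolyaw(); print(o['t'],o['tcp_pos'],y,o['gripper_width'],o['finger_force'],o['contact_force'],o['torque'])
im,W,p=grab('wrist','w2');z=W[...,2]
near=(np.hypot(W[...,0]-.536,W[...,1]-.04)<.03)&(z>.045)
hsv=cv2.cvtColor(im,cv2.COLOR_RGB2HSV)
Q=W[near&(hsv[...,1]<50)&(z<.0585)]
print('disc',len(Q),cv2.minEnclosingCircle((Q[:,:2]*1000).astype(np.float32)))
for lo,hi in((.063,.0695),(.0715,.08)):
    R=W[near&(z>lo)&(z<hi)]
    if len(R): print(lo,len(R),R.mean(0).round(4),cv2.minAreaRect((R[:,:2]*1000).astype(np.float32)))
r,c=[int(v.mean()) for v in np.where(near)] if near.any() else (150,250); print(r,c)
o=np.zeros((600,800,3),np.uint8); o[:300,:400]=cv2.resize(im,(400,300))
r0=max(r-40,0);c0=max(c-40,0)
o[:400,400:]=cv2.resize(cv2.convertScaleAbs(im[r0:r0+80,c0:c0+80],alpha=1.5),(400,400),interpolation=cv2.INTER_CUBIC)
s,WS,_=grab('side','d2')
pd=camera_params('side'); X=np.array(get_obs()['tcp_pos']); q=pd['R']@X+pd['t']; f=192/np.tan(np.radians(pd['vfov'])/2)
u,v=int(f*q[0]/q[2]+pd['cx']),int(f*q[1]/q[2]+pd['cy']); print(u,v)
o[300:,:400]=cv2.resize(s[max(v-45,0):v+45,u-60:u+60],(400,300),interpolation=cv2.INTER_CUBIC)
cv2.imwrite('pics/v2.png',o[:,:,::-1])
E
```

```text
4.4 [0.4495029  0.04042736 0.17093122] -89.93209078969845 0.0010196605867099965 0.0 [0.18287904 0.29422589 0.70495747] [ 0.07495686  0.08368982 -0.0235225 ]
disc 1116 ((535.5271606445312, 40.019840240478516), 21.702213287353516)
0.063 25 [0.5276 0.0409 0.0656] ((527.1142578125, 40.83672332763672), (4.239216327667236, 5.099912166595459), 89.90682220458984)
0.0715 116 [0.5356 0.0399 0.0735] ((535.68603515625, 40.291439056396484), (10.766960144042969, 11.302562713623047), 0.11565253883600235)
103 251
286 183
```

View pics/v2.png

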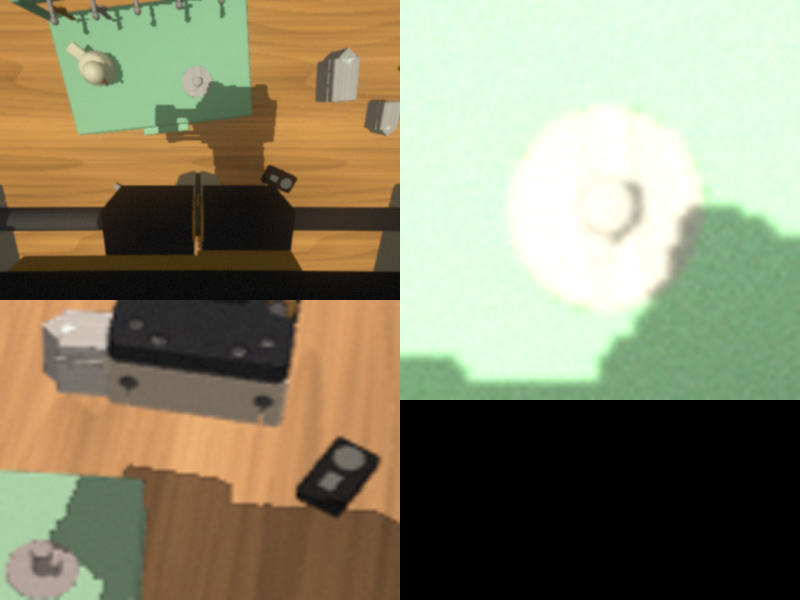

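The gripper closed on nothing: its width is 0 and the knob is still on the table (right edge of the wrist view at (382,115)). The spindle is clearly visible, with a small key visible towards the robot. I'll re-measure the knob.

```bash
python3 - <<'E'
from h import *
for n in ('d2','w2'):
    q=np.load(f'pics/{n}.npz');W=q['W'];z=W[...,2]
    m=((z>.006)&(z<.06)&(abs(W[...,0]-.49)<.07)&(abs(W[...,1]+.26)<.05))
    P=W[m];top=P[P[:,2]>.028]
    print(n,len(P),P[:,2].max(),cv2.minAreaRect((top[:,:2]*1000).astype(np.float32)),top.min(0),top.max(0))
q=np.load('pics/d2.npz');s,WS,_=grab('scene','s2')
W=WS;z=W[...,2];m=((z>.006)&(z<.06)&(abs(W[...,0]-.49)<.07)&(abs(W[...,1]+.26)<.05));P=W[m];top=P[P[:,2]>.028]
print('s2',len(P),cv2.minAreaRect((top[:,:2]*1000).astype(np.float32)))
o=np.zeros((500,800,3),np.uint8);o[:300,:400]=cv2.resize(q['im'][95:185,220:340],(400,300),interpolation=cv2.INTER_CUBIC)
o[:300,400:]=cv2.resize(s[220:310,90:210],(400,300),interpolation=cv2.INTER_CUBIC)
cv2.imwrite('pics/v3.png',o[:300,:,::-1])
E
```

```text
d2 100 0.035451332635616825 ((552.450439453125, -292.1741943359375), (13.917387962341309, 34.51169204711914), 1.6588435173034668) [ 0.5454949  -0.30925797  0.02833918] [ 0.55967409 -0.2747721   0.03545133]
w2 1592 0.035819272103477906 ((482.044921875, -258.5185546875), (52.70225143432617, 28.289541244506836), 3.0822534561157227) [ 0.45561897 -0.2725107   0.0280218 ] [ 0.50873363 -0.24340204  0.03581927]
s2 557 ((513.791259765625, -269.89312744140625), (39.443241119384766, 114.08206176757812), 65.60955810546875)
```

View pics/v3.png

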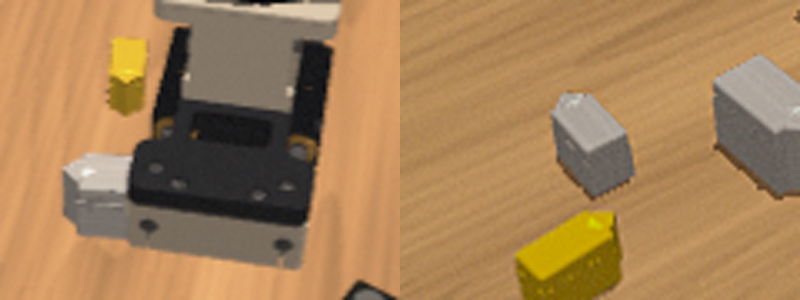

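The knob is undisturbed at about (482,-258) mm (crop: small grey block, centre (590,140)). I'll go back, close while watching the finger force, and only then lift.

Request:
drive_tool --motion '[[[0.004, -0.03, 0], 0, 0.3], [[0.005, -0.035, 0], 0, 0.3], [[0.005, -0.035, 0], 0, 0.3], [[0.005, -0.035, 0], 0, 0.3], [[0.005, -0.035, 0], 0, 0.3], [[0.005, -0.035, 0], 0, 0.3], [[0.005, -0.035, 0], 0, 0.3], [[0.004, -0.035, -0.02], 0, 0.3], [[0.001, -0.022, -0.03], 0, 0.3], [[0, -0.001, -0.04], 0, 0.3], [[0, 0, -0.04], 0, 0.3], [[0, 0, -0.025], 0, 0.2]]' --grip_force 35

```text
t: 5.75
tcp_pos: [0.4869, -0.2588, 0.0134]
ee_rot: [-3.141, 0.004, 0.004]
contact_force: [0.1, -0.1, 0.5]
gripper_width: 0.615
finger_force: 0.0
```

Request:
drive_tool --motion '[[[0, 0, -0.01], 0, 0.0], [[0, 0, -0.001], 0, -0.2], [[0, 0, 0], 0, -1], [[0, 0, 0], 0, -1], [[0, 0, 0], 0, -1], [[0, 0, 0], 0, -1], [[0, 0, 0], 0, -1], [[0, 0, 0], 0, -1], [[0, 0, 0], 0, -1]]'

```text
t: 6.65
tcp_pos: [0.4887, -0.2576, 0.005]
ee_rot: [3.142, 0.0, 0.0]
contact_force: [-0.6, -0.7, 0.6]
gripper_width: 0.004
finger_force: 0.0
```

```bash
python3 - <<'E'
from h import *
a,_,_=grab('scene','s4'); b,_,_=grab('side','d4'); c,_,_=grab('wrist','w4')
o=np.zeros((600,800,3),np.uint8)
o[:300,:400]=cv2.resize(a[200:320,80:240],(400,300),interpolation=cv2.INTER_CUBIC);o[:300,400:]=cv2.resize(b[80:200,200:360],(400,300),interpolation=cv2.INTER_CUBIC);o[300:,:400]=cv2.resize(c,(400,300))
cv2.imwrite('pics/v4.png',o[:,:,::-1])
E
```

```text
(no output)
```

View pics/v4.png

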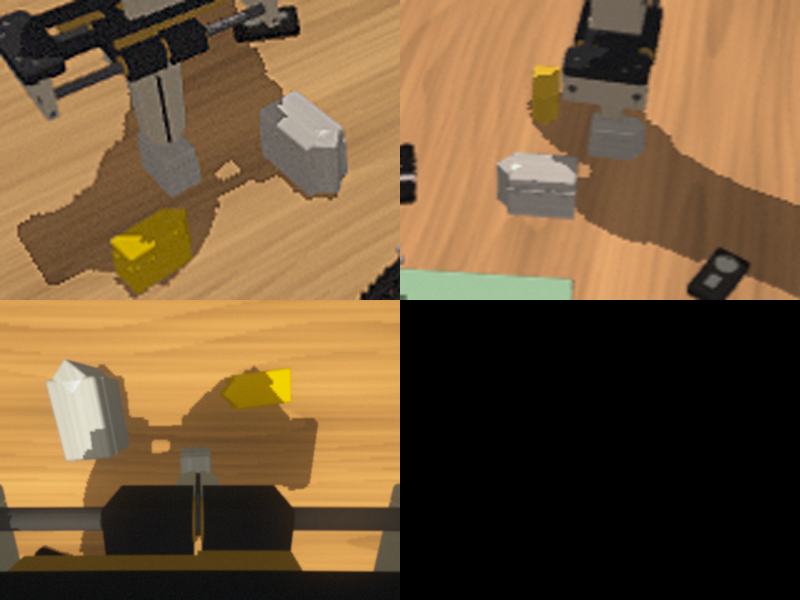

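```bash
python3 - <<'E'
from h import *
o,y=toolyaw(); print(o['tcp_pos'],y,o['gripper_width'],o['contact_force'],o['finger_force'])
for n in('s4','d4','w4'):
    q=np.load(f'pics/{n}.npz');W=q['W']
    m=(abs(W[...,0]-.487)<.06)&(abs(W[...,1]+.2575)<.04)&(W[...,2]>.004)
    for lo in np.arange(.004,.09,.008):
        P=W[m&(W[...,2]>=lo)&(W[...,2]<lo+.008)]
        if len(P): print(n,round(lo*1000),len(P),(P.min(0)[:2]*1000).round(),(P.max(0)[:2]*1000).round())
E
```

```text
[ 0.48858415 -0.25756858  0.00487521] -89.99685735592891 0.0069740743771299 [-0.12511242  0.27221726 -0.50010007] 0.0
s4 4 71 [ 457. -271.] [ 531. -218.]
s4 12 71 [ 465. -271.] [ 510. -243.]
s4 20 65 [ 467. -270.] [ 510. -244.]
s4 28 162 [ 466. -291.] [ 547. -245.]
s4 36 13 [ 481. -268.] [ 507. -249.]
s4 44 43 [ 490. -273.] [ 501. -244.]
s4 52 63 [ 481. -274.] [ 501. -245.]
s4 60 64 [ 481. -274.] [ 500. -244.]
s4 68 65 [ 484. -275.] [ 500. -243.]
s4 76 71 [ 484. -275.] [ 501. -243.]
s4 84 71 [ 482. -276.] [ 500. -242.]
d4 4 57 [ 454. -296.] [ 546. -241.]
d4 12 61 [ 455. -290.] [ 547. -239.]
d4 20 60 [ 453. -287.] [ 547. -239.]
d4 28 154 [ 454. -296.] [ 547. -240.]
d4 36 2 [ 478. -264.] [ 495. -250.]
d4 44 12 [ 478. -259.] [ 494. -242.]
d4 52 18 [ 478. -244.] [ 495. -239.]
d4 60 12 [ 478. -243.] [ 495. -240.]
w4 4 96 [ 507. -289.] [ 547. -245.]
w4 12 111 [ 507. -289.] [ 547. -244.]
w4 20 124 [ 507. -291.] [ 547. -245.]
w4 28 847 [ 493. -294.] [ 547. -245.]
w4 36 74 [ 496. -269.] [ 498. -250.]
w4 44 205 [ 496. -274.] [ 498. -245.]
w4 52 273 [ 496. -274.] [ 499. -244.]
w4 60 302 [ 496. -274.] [ 498. -244.]
w4 68 80 [ 496. -262.] [ 498. -256.]
w4 76 89 [ 496. -262.] [ 498. -257.]
w4 84 54 [ 492. -262.] [ 498. -257.]
```

```bash
python3 - <<'E'
from h import *
q=np.load('pics/s2.npz');W=q['W'];z=W[...,2]   # TCP .4495,.0404,.171, shut
m=(abs(W[...,0]-.4495)<.06)&(abs(W[...,1]-.04)<.12)&(z>.1)
for lo in np.arange(.12,.32,.01):
    P=W[m&(z>=lo)&(z<lo+.01)]
    if len(P): print('s2',round(lo*1000),len(P),(P.min(0)[:2]*1000).round(),(P.max(0)[:2]*1000).round())
q=np.load('pics/s4.npz');W=q['W'];z=W[...,2]
m=(abs(W[...,0]-.4885)<.06)&(abs(W[...,1]+.2575)<.12)
for lo in np.arange(.03,.16,.01):
    P=W[m&(z>=lo)&(z<lo+.01)]
    if len(P): print('s4',round(lo*1000),len(P),(P.min(0)[:2]*1000).round(),(P.max(0)[:2]*1000).round())
q=np.load('pics/s0.npz');W=q['W'];z=W[...,2]
m=(abs(W[...,0]-.7246)<.09)&(abs(W[...,1])<.03)&(z>.13)
for lo in np.arange(.13,.23,.01):
    P=W[m&(z>=lo)&(z<lo+.01)]
    if len(P): print('s0',round(lo*1000),len(P),(P.min(0)[:2]*1000).round(),(P.max(0)[:2]*1000).round())
E
```

```text
s2 200 10 [450.  31.] [460.  44.]
s2 210 58 [442.  22.] [461.  52.]
s2 220 77 [442.  21.] [461.  53.]
s2 230 79 [440.  20.] [461.  52.]
s2 240 82 [441.  20.] [462.  55.]
s2 250 93 [442.  19.] [462.  55.]
s2 260 93 [442.  19.] [461.  54.]
s2 270 95 [441.  17.] [463.  55.]
s2 280 35 [453.   8.] [464.  54.]
s2 290 278 [415. -50.] [488. 122.]
s2 300 563 [418. -50.] [488. 122.]
s2 310 444 [415. -56.] [488. 130.]
s4 30 194 [ 466. -301.] [ 548. -188.]
s4 40 312 [ 495. -272.] [ 548. -154.]
s4 50 81 [ 481. -274.] [ 530. -169.]
s4 60 78 [ 481. -274.] [ 500. -244.]
s4 70 86 [ 484. -275.] [ 501. -243.]
s4 80 88 [ 482. -276.] [ 500. -243.]
s4 90 96 [ 479. -276.] [ 501. -241.]
s4 100 76 [ 487. -276.] [ 500. -242.]
s4 110 2 [ 498. -250.] [ 498. -249.]
s4 120 65 [ 461. -345.] [ 525. -174.]
s4 130 345 [ 463. -345.] [ 527. -173.]
s4 140 670 [ 456. -350.] [ 527. -171.]
s4 150 483 [ 464. -353.] [ 526. -167.]
s0 210 13 [672. -12.] [778.   7.]
s0 220 114 [665. -12.] [787.   7.]
```

The depth data shows the real fingertips are about 35 mm above the reported TCP. With TCP reported at z=0.171 the tips are at about 0.206 and the body at 0.29 rather than 0.255. That means both grips closed just above the knob. I'll open and go down about 32 mm more, in small steps with force checks.

Request:
drive_tool --motion '[[[0, 0, 0.003], 0, 0.2], [[0, 0, 0], 0, 0.2], [[0, 0, 0], 0, 0.2], [[0, 0, 0], 0, 0.2], [[0, 0, 0], 0, 0.2], [[0, 0, 0], 0, 0.2], [[0, 0, 0], 0, 0.2], [[0, 0, -0.008], 0, 0.2], [[0, 0, -0.007], 0, 0.2], [[0, 0, 0], 0, 0.2]]'

```text
t: 7.8
tcp_pos: [0.488, -0.2573, -0.0083]
ee_rot: [-3.141, 0.0, 0.002]
contact_force: [-0.6, -0.1, 0.3]
gripper_width: 0.601
finger_force: 0.0
```

```bash
python3 - <<'E'
from h import *
o,y=toolyaw(); print(o['tcp_pos'],o['gripper_width'],o['contact_force'])
im,W,p=grab('scene','s5');z=W[...,2]
m=(abs(W[...,0]-.4885)<.03)&(abs(W[...,1]+.2575)<.08)
for lo in np.arange(.0,.06,.006):
    P=W[m&(z>=lo)&(z<lo+.006)]
    if len(P): print(round(lo*1000),len(P),(P.min(0)[:2]*1000).round(),(P.max(0)[:2]*1000).round())
E
```

```text
[ 0.48797491 -0.25729391 -0.00828102] 0.6011476606183268 [-0.56940426 -0.0614444   0.26727634]
0 1037 [ 459. -337.] [ 518. -178.]
6 50 [ 466. -270.] [ 516. -191.]
12 57 [ 466. -271.] [ 518. -190.]
18 64 [ 467. -271.] [ 518. -191.]
24 63 [ 468. -291.] [ 518. -190.]
30 278 [ 459. -296.] [ 517. -191.]
36 74 [ 459. -300.] [ 518. -191.]
42 67 [ 479. -301.] [ 518. -179.]
48 59 [ 482. -301.] [ 518. -178.]
54 52 [ 479. -302.] [ 500. -216.]
```

The reported z of -0.008 with no contact confirms the offset (about 34 mm; tips now near 26 mm). I'll go down another 18 mm and close.

Request:
drive_tool --motion '[[[0, 0, -0.006], 0, 0.2], [[0, 0, -0.006], 0, 0.2], [[0, 0, -0.006], 0, 0.2], [[0, 0, 0], 0, -1], [[0, 0, 0], 0, -1], [[0, 0, 0], 0, -1], [[0, 0, 0], 0, -1], [[0, 0, 0], 0, -1], [[0, 0, 0], 0, -1], [[0, 0, 0], 0, -1], [[0, 0, 0], 0, -1]]' --grip_force 25

```text
t: 8.95
tcp_pos: [0.4888, -0.2576, -0.0249]
ee_rot: [3.142, 0.0, 0.001]
contact_force: [0.7, 0.9, 3.5]
gripper_width: 0.275
finger_force: 25.0
```

Gripped at 25 N. I'll lift and carry it to the spindle with the underside about 55 mm above the spindle top.

Request:
drive_tool --motion '[[[0, 0, 0.02], 0, -1], [[0, 0, 0.04], 0, -1], [[0, 0, 0.04], 0, -1], [[0, 0, 0.03], 0, -1], [[0.004, 0.025, 0], 0, -1], [[0.005, 0.035, 0], 0, -1], [[0.005, 0.035, 0], 0, -1], [[0.005, 0.035, 0], 0, -1], [[0.005, 0.035, 0], 0, -1], [[0.005, 0.035, 0], 0, -1], [[0.005, 0.035, 0], 0, -1], [[0.005, 0.035, 0], 0, -1]]'

```text
t: 10.15
tcp_pos: [0.5274, 0.0138, 0.1048]
ee_rot: [3.141, -0.0, -0.001]
contact_force: [-0.4, -0.0, -0.7]
gripper_width: 0.274
finger_force: 25.0
```

Request:
drive_tool --motion '[[[0.005, 0.02, 0], 0, -1], [[0.003, 0.0075, 0], 0, -1], [[0, 0, 0], 0, -1], [[0, 0, 0], 0, -1]]'

```text
t: 10.55
tcp_pos: [0.5353, 0.0385, 0.1049]
ee_rot: [3.141, -0.002, -0.0]
contact_force: [-0.1, -0.4, -1.1]
gripper_width: 0.277
finger_force: 25.0
```

```bash
cat > rel.py <<'E'
from h import *
import sys
def knob(n,zlo,zhi,c):
    # edges of knob from points between zlo,zhi around c
    q=np.load(f'pics/{n}.npz');W=q['W'];z=W[...,2];im=q['im']
    m=(abs(W[...,0]-c[0])<.05)&(abs(W[...,1]-c[1])<.03)&(z>zlo)&(z<zhi)
    return m,W[m],im[m]
E
python3 - <<'E'
from rel import *
o,y=toolyaw(); print(o['t'],o['tcp_pos'],y,o['gripper_width'],o['finger_force'],o['contact_force'])
t=o['tcp_pos']
for cam,n in(('scene','s6'),('side','d6')):
    im,W,p=grab(cam,n)
    zb=t[2]+.034
    for lo in np.arange(zb-.02,zb+.035,.006):
        m,P,_=knob(n,lo,lo+.006,t[:2])
        if len(P): print(cam,round(lo*1000),len(P),(np.percentile(P,[2,98],axis=0)[:,:2]*1000).round(1).tolist())
    f=192/np.tan(np.radians(p['vfov'])/2)
    q=p['R']@np.r_[t[:2],zb]+p['t'];print(cam,f*q[:2]/q[2]+[p['cx'],p['cy']])
    # spindle top pts
    for nn in ('s0','d0','s6','d6'):
        if nn[0]!=n[0]: continue
        m,P,_=knob(nn,.0715,.08,(.536,.04));P=P[np.hypot(P[:,0]-.535,P[:,1]-.041)<.011]
        if len(P):print(nn,'spindle',len(P),cv2.minEnclosingCircle((P[:,:2]*1000).astype(np.float32)),P[:,:2].mean(0))
a=cv2.imread('pics/s6.png')[110:260,220:370];b=cv2.imread('pics/d6.png')[120:270,190:340]
cv2.imwrite('pics/v6.png',np.hstack([cv2.resize(x,(400,400),interpolation=cv2.INTER_CUBIC) for x in(a,b)]))
E
```

```text
10.55 [0.53529862 0.03849651 0.1049111 ] -90.07336074281987 0.27700875965269106 24.998777210712433 [-0.09778589 -0.42118848 -1.10469155]
scene 125 8 [[522.3, 25.5], [553.6, 44.7]]
scene 131 61 [[510.3, 22.5], [556.4, 47.3]]
scene 137 40 [[540.4, 18.9], [555.3, 50.0]]
scene 143 47 [[540.1, 14.5], [555.5, 59.3]]
scene 149 69 [[528.7, 9.6], [555.1, 62.5]]
scene 155 63 [[528.3, 8.7], [555.3, 60.7]]
scene 161 150 [[523.5, 9.1], [554.5, 61.4]]
scene 167 60 [[527.2, 8.7], [545.8, 63.7]]
scene 173 51 [[528.0, 8.7], [545.3, 63.9]]
scene [285.55252803 167.85937349]
s0 spindle 24 ((536.046630859375, 39.09485626220703), 7.745800971984863) [0.53653923 0.03957686]
s6 spindle 22 ((535.9375610351562, 40.14974594116211), 6.198889255523682) [0.53615146 0.0393623 ]
side 125 23 [[502.2, 41.9], [550.4, 52.5]]
side 131 36 [[501.0, 40.2], [548.6, 52.9]]
side 137 17 [[501.0, 40.4], [513.0, 52.1]]
side 143 21 [[501.1, 39.6], [535.8, 65.3]]
side 149 27 [[501.8, 40.8], [540.3, 67.4]]
side 155 21 [[501.1, 40.7], [511.3, 51.6]]
side 161 60 [[501.8, 27.1], [514.9, 50.6]]
side [237.15764842 187.96891144]
d0 spindle 26 ((533.7197265625, 43.42447280883789), 5.636848449707031) [0.53342424 0.04351712]
d6 spindle 27 ((533.2257080078125, 42.2175178527832), 6.164405822753906) [0.53345139 0.04316058]
```

View pics/v6.png

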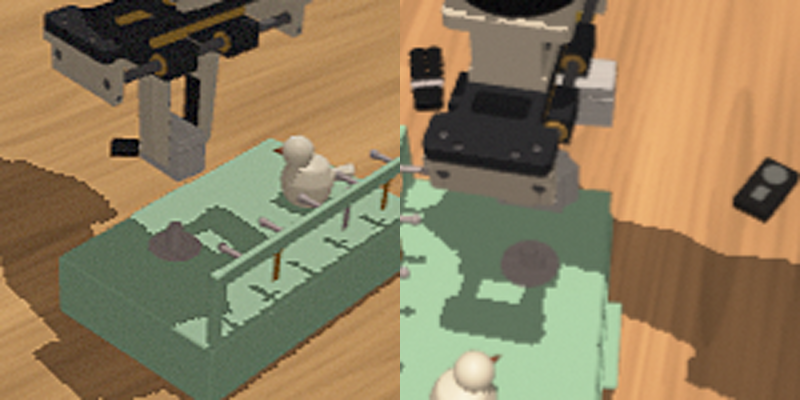

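The crops show the knob upright in the grip, back face towards the scene camera, with the spindle disc just below it at (175,240) on the left and (530,262) on the right. The two cameras agree the knob must go about 3.5 mm to +y. I'll lower it to just above the spindle top and re-measure.

Request:
drive_tool --motion '[[[-0.0004, 0.0035, -0.01], 0, -1], [[0, 0, -0.015], 0, -1], [[0, 0, -0.012], 0, -1], [[0, 0, -0.009], 0, -1], [[0, 0, 0], 0, -1]]'

```text
t: 11.15
tcp_pos: [0.5344, 0.043, 0.0575]
ee_rot: [3.141, -0.001, -0.004]
contact_force: [-0.3, 0.2, -1.0]
gripper_width: 0.277
finger_force: 25.0
```

```bash
python3 - <<'E'
from rel import *
o,y=toolyaw(); print(o['t'],o['tcp_pos'],y,o['contact_force'],o['torque'])
t=o['tcp_pos'];zb=t[2]+.025
for cam,n in(('scene','s7'),('side','d7')):
    grab(cam,n)
    m,P,_=knob(n,zb+.002,zb+.032,t[:2])
    if cam=='scene':
        B=P[P[:,0]>.551]; print('back face',len(B),'x med',np.median(B[:,0]))
        for lo in np.arange(zb+.002,zb+.034,.005):
            b=B[(B[:,2]>=lo)&(B[:,2]<lo+.005)]; print(round(lo*1000),len(b),(b[:,1].min()*1000).round(1),(b[:,1].max()*1000).round(1)) if len(b) else 0
    else:
        for lo in np.arange(zb-.004,zb+.036,.005):
            b=P[(P[:,2]>=lo)&(P[:,2]<lo+.005)]
            if len(b): f=b[(b[:,0]>.515)&(b[:,0]<.552)]; print(round(lo*1000),len(b),'nose x',(b[:,0].min()*1000).round(1),'back x',(b[:,0].max()*1000).round(1),'left face y',np.median(f[:,1])*1000 if len(f) else '')
E
```

```text
11.15 [0.53438691 0.04295308 0.05754365] -90.03453289827122 [-0.3473262   0.16502763 -0.99792958] [0.07829187 0.07045736 0.00961324]
back face 120 x med 0.5530241867498937
85 21 27.8 53.2
90 21 29.1 54.2
95 16 30.6 53.8
100 23 27.2 52.5
105 18 28.1 52.4
110 21 28.6 51.4
84 13 nose x 499.7 back x 511.9 left face y 
89 10 nose x 501.4 back x 510.5 left face y 
94 15 nose x 499.7 back x 510.4 left face y 
99 13 nose x 500.0 back x 510.5 left face y 
104 17 nose x 499.8 back x 510.5 left face y 
109 10 nose x 501.6 back x 510.5 left face y 
114 8 nose x 499.8 back x 512.4 left face y
```

Request:
drive_tool --motion '[[[0.001, -0.0003, 0], 0, -1], [[0, 0, -0.002], 0, -1], [[0, 0, -0.002], 0, -1], [[0, 0, -0.002], 0, -1], [[0, 0, -0.001], 0, -1], [[0, 0, -0.001], 0, -1], [[0, 0, 0], 0, -1]]'

```text
t: 11.95
tcp_pos: [0.5361, 0.0431, 0.0508]
ee_rot: [3.142, -0.0, -0.0]
contact_force: [-0.7, 0.3, -1.6]
gripper_width: 0.28
finger_force: 25.0
```

Request:
drive_tool --motion '[[[0, 0, -0.001], 0, -1], [[0, 0, -0.001], 0, -1], [[0, 0, 0], 0, -1]]'

```text
t: 12.25
tcp_pos: [0.5363, 0.0428, 0.0488]
ee_rot: [3.141, -0.0, 0.0]
contact_force: [0.5, -1.1, -2.2]
gripper_width: 0.279
finger_force: 25.0
```

Request:
drive_tool --motion '[[[0, 0, -0.001], 0, -1], [[0, 0, -0.001], 0, -1], [[0, 0, 0], 0, -1]]'

```text
t: 12.55
tcp_pos: [0.5362, 0.0427, 0.0468]
ee_rot: [3.141, -0.001, -0.0]
contact_force: [1.1, -2.1, -1.6]
gripper_width: 0.28
finger_force: 25.0
```

The underside is at about 72 mm, so the bore is going onto the post, with a slight sideways force towards -y. I'll ease that way and continue down.

Request:
drive_tool --motion '[[[0, -0.0005, 0], 0, -1], [[0, 0, -0.001], 0, -1], [[0, 0, -0.001], 0, -1], [[0, 0, 0], 0, -1]]'

```text
t: 12.95
tcp_pos: [0.5361, 0.0427, 0.0448]
ee_rot: [-3.142, -0.0, 0.0]
contact_force: [0.0, -0.7, -0.4]
gripper_width: 0.28
finger_force: 25.0
```

Request:
drive_tool --motion '[[[0, 0, -0.001], 0, -1], [[0, 0, -0.001], 0, -1], [[0, 0, 0], 0, -1]]'

```text
t: 13.25
tcp_pos: [0.5361, 0.0426, 0.0428]
ee_rot: [3.142, 0.0, -0.0]
contact_force: [0.1, -2.8, -0.9]
gripper_width: 0.281
finger_force: 25.0
```

Request:
drive_tool --motion '[[[0, -0.0005, 0], 0, -1], [[0, 0, -0.0005], 0, -1], [[0, 0, -0.0005], 0, -1], [[0, 0, 0], 0, -1]]'

```text
t: 13.65
tcp_pos: [0.5361, 0.0423, 0.0419]
ee_rot: [-3.141, -0.0, 0.0]
contact_force: [0.6, 0.9, 0.2]
gripper_width: 0.276
finger_force: 25.0
```

Request:
drive_tool --motion '[[[0, 0, -0.0005], 0, -1], [[0, 0, 0], 0, -1]]'

```text
t: 13.85
tcp_pos: [0.5362, 0.0423, 0.0414]
ee_rot: [-3.141, -0.0, 0.0]
contact_force: [-0.6, 0.3, -1.8]
gripper_width: 0.278
finger_force: 25.0
```

Request:
drive_tool --motion '[[[0, 0, -0.0005], 0, -1], [[0, 0, -0.0005], 0, -1], [[0, 0, 0], 0, -1]]'

```text
t: 14.15
tcp_pos: [0.5362, 0.0423, 0.0404]
ee_rot: [-3.141, -0.0, 0.0]
contact_force: [-0.5, 1.7, -0.5]
gripper_width: 0.28
finger_force: 25.0
```

Request:
drive_tool --motion '[[[0, 0, -0.0005], 0, -1], [[0, 0, 0], 0, -1]]'

```text
t: 14.35
tcp_pos: [0.5362, 0.0423, 0.0399]
ee_rot: [-3.141, -0.0, 0.0]
contact_force: [-0.9, 2.2, -0.2]
gripper_width: 0.278
finger_force: 25.0
```

Request:
drive_tool --motion '[[[0, 0.0002, -0.0005], 0, -1], [[0, 0, -0.0005], 0, -1], [[0, 0, 0], 0, -1]]'

```text
t: 14.65
tcp_pos: [0.5362, 0.0424, 0.0389]
ee_rot: [-3.142, -0.0, 0.0]
contact_force: [-0.3, 2.5, 0.8]
gripper_width: 0.279
finger_force: 25.0
```

Request:
drive_tool --motion '[[[0, 0, -0.0005], 0, -1], [[0, 0, -0.0005], 0, -1], [[0, 0, 0], 0, -1]]'

```text
t: 14.95
tcp_pos: [0.5362, 0.0424, 0.0379]
ee_rot: [-3.142, -0.0, 0.0]
contact_force: [-0.3, 2.7, 0.0]
gripper_width: 0.28
finger_force: 25.0
```

There's no upward force at an underside height of about 63 mm, below the key top, so the keyway may already be over the key. I'll continue gently while relieving the sideways force.

Request:
drive_tool --motion '[[[0, 0.0003, -0.0005], 0, -1], [[0, 0, -0.001], 0, -1], [[0, 0, -0.0005], 0, -1], [[0, 0, 0], 0, -1]]'

```text
t: 15.35
tcp_pos: [0.5362, 0.0425, 0.0358]
ee_rot: [3.141, -0.0, -0.0]
contact_force: [-0.4, 0.2, -0.8]
gripper_width: 0.28
finger_force: 25.0
```

```bash
python3 - <<'E'
from rel import *
o,y=toolyaw(); print(o['tcp_pos'],y,o['contact_force'],o['torque'])
im,W,p=grab('side','d8'); im2,W2,p2=grab('scene','s8')
a=im2[130:220,240:330];b=im[170:260,200:290]
cv2.imwrite('pics/v8.png',np.hstack([cv2.resize(x,(400,400),interpolation=cv2.INTER_CUBIC) for x in(a,b)])[:,:,::-1])
E
```

```text
[0.53618778 0.04246252 0.03580808] -90.00681062130693 [-0.35251058  0.24220976 -0.81269189] [ 0.42372431 -0.02455633 -0.02484541]
```

View pics/v8.png

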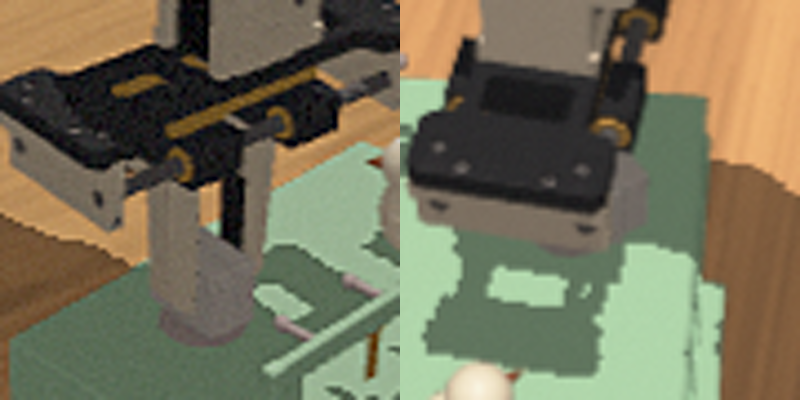

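The knob sits centred over the disc (left crop, (205,330)), low down and not resisted. The keyway has taken the key, so I'll continue gently to seat it.

Request:
drive_tool --motion '[[[0, 0, -0.001], 0, -1], [[0, 0, -0.001], 0, -1], [[0, 0, -0.001], 0, -1], [[0, 0, 0], 0, -1]]'

```text
t: 15.85
tcp_pos: [0.5362, 0.0425, 0.0328]
ee_rot: [3.141, -0.0, -0.0]
contact_force: [0.7, 1.5, -0.3]
gripper_width: 0.28
finger_force: 25.0
```

Request:
drive_tool --motion '[[[0, 0, -0.001], 0, -1], [[0, 0, -0.001], 0, -1], [[0, 0, 0], 0, -1]]'

```text
t: 16.15
tcp_pos: [0.5363, 0.0425, 0.0308]
ee_rot: [3.142, -0.0, 0.0]
contact_force: [1.6, 0.6, -0.5]
gripper_width: 0.278
finger_force: 25.0
```

Request:
drive_tool --motion '[[[0, 0, -0.0005], 0, -1], [[0, 0, -0.0005], 0, -1], [[0, 0, 0], 0, -1]]'

```text
t: 16.45
tcp_pos: [0.5363, 0.0425, 0.0301]
ee_rot: [-3.141, 0.0, -0.0]
contact_force: [-0.6, 0.9, 4.4]
gripper_width: 0.279
finger_force: 25.0
```

Request:
drive_tool --motion '[[[0, 0, -0.0005], 0, -1], [[0, 0, 0], 0, -1]]'

```text
t: 16.65
tcp_pos: [0.5363, 0.0426, 0.0301]
ee_rot: [-3.141, 0.0, -0.001]
contact_force: [-2.7, 1.3, 12.2]
gripper_width: 0.28
finger_force: 25.0
```

The contact force rises at z=0.0301, which is exactly the organiser-top height plus the grip offset, so the knob is fully home. I'll release and lift straight up.

Request:
drive_tool --motion '[[[0, 0, 0.0005], 0, -1], [[0, 0, 0], 0, -0.2], [[0, 0, 0], 0, -0.1], [[0, 0, 0], 0, 0], [[0, 0, 0], 0, 0], [[0, 0, 0], 0, 0], [[0, 0, 0.01], 0, 0], [[0, 0, 0.03], 0, 0], [[0, 0, 0.04], 0, 0], [[0, 0, 0.04], 0, 0], [[0, 0, 0.02], 0, 0], [[-0.04, 0, 0], 0, 0]]'

```text
t: 17.85
tcp_pos: [0.5017, 0.0429, 0.1735]
ee_rot: [-3.141, -0.0, -0.015]
contact_force: [-1.0, 0.2, -1.2]
gripper_width: 0.499
finger_force: 0.0
```

Request:
drive_tool --motion '[[[-0.04, 0, 0], 0, 0], [[0, 0, 0], 0, 0], [[0, 0, 0], 0, 0]]'

```text
t: 18.15
tcp_pos: [0.456, 0.0429, 0.1708]
ee_rot: [-3.141, -0.001, -0.002]
contact_force: [0.3, 0.4, 0.9]
gripper_width: 0.5
finger_force: 0.0
```

```bash
python3 - <<'E'
from rel import *
o,y=toolyaw(); print(o['t'],o['tcp_pos'],o['contact_force'],o['gripper_width'])
for c,n in(('wrist','w9'),('scene','s9'),('side','d9')):
    im,W,p=grab(c,n)
    m,P,_=knob(n,.08,.11,(.53,.04)); print(c,len(P),P[:,2].max(),cv2.minAreaRect((P[P[:,2]>.083][:,:2]*1000).astype(np.float32)),np.median(P[P[:,2]>.085][:,2]))
a,b,c=[cv2.imread(f'pics/{n}.png') for n in('w9','s9','d9')]
cv2.imwrite('pics/v9.png',np.hstack([cv2.resize(x,(266,266),interpolation=cv2.INTER_CUBIC) for x in(a[40:180,180:320],b[130:230,240:340],c[160:260,200:300])]))
E
```

```text
18.15 [0.45603659 0.04285443 0.17078661] [0.2777905  0.35203409 0.86275745] 0.5000824242072276
wrist 1351 0.09017152979225836 ((529.2622680664062, 40.77600860595703), (26.79473304748535, 51.54890441894531), 89.42232513427734) 0.08752578661783339
scene 235 0.09169163027118071 ((530.5047607421875, 40.17904281616211), (27.03707504272461, 51.50901794433594), 87.96051025390625) 0.08912697690827917
side 337 0.09060098579751613 ((527.265625, 43.78078079223633), (51.784706115722656, 26.772109985351562), 0.4153883755207062) 0.08755813301103157
```

View pics/v9.png

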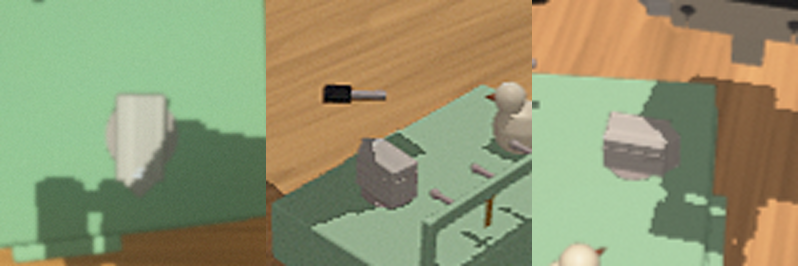

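The knob stands flat on the organiser with its top at about 89 mm (55 + 34), its nose towards the drawer, and the gripper is clear. I'll hand it in.

```bash
python3 -c "from station import hand_in; print(hand_in())"
```

```text
the job is handed in; nothing more can be done
None
```

The knob is fully home and flat on the organiser, nose to the drawer side, released and handed in at about 18 s; its keyway met the key at the first angle, so I pressed it down without the slow turn, and no measured force passed about 13 N.

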